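# Size a rub collar in the notched rack and close the dust cover

### The arm

A 6-joint arm with a two-finger parallel gripper is mounted at the origin on the work surface. World frame = base frame: x ahead of the robot, y to its left, z up, the work surface at z = 0. Lengths are in m, angles in degrees, forces in N, time in s.
With the tool pointing down it reaches from about 0.35 to 0.875 m from the base axis. Payload 4.2 kg.
Tool frame: the origin (TCP) lies midway between the tips of the shut fingers; the grasp point (between the pads) lies 19 mm behind it; z points along the fingers, y is the line along which they close (so a half turn about z gives the same grasp; the last joint's range is limited). The gripper opens to 87 mm and grips with 3 to 60 N. Pads are 19 mm wide; open, the fingers measure 117 mm over their backs; the gripper's body (75 mm by 190 mm) begins 51 mm behind the grasp point.
Start: joints at [-61.158, 22.042, 0.453, 0, -68.411, -14.817], TCP at [0.151, -0.606, 0.187] pointing down, gripper open.
Joint ranges: [-179.83, 179.83], [-69.29, 118.12], [-61.27, 80.66], [-181.25, 117.63], [-171.15, -9.14], [-177.46, 177.46]. Speed limits (degrees/s): [159.86, 159.86, 180, 180, 180, 180].

### API

Orientations are given as [roll, pitch, yaw] about the fixed x, y, z axes, in that order (R = Rz(yaw) Ry(pitch) Rx(roll)).
In Python, from workcell import env gives the robot as it stands. The module is installed in compiled form; this text tells all that it offers. Calls block until the motion is done:
- env.goto(position, orientation): joint-space move of the TCP to a pose.
- env.move_straight(position, rotation=None, rate=0.15, force_limit=None): straight line of the TCP; rotation=None keeps the orientation; rate is the mean speed in m/s. With force_limit (N) it stops when the force on the tool has changed by that much, and returns True; else False.
- env.set_joints(angles): joint-space move.
- env.gripper_to(opening, grasp_force=None): opening from 0.0 (shut) to 1.0 (fully open); grasp_force is the grip in N (None keeps the last); returns when the fingers have stopped.
- env.dwell(seconds).
- env.inverse_kinematics(position, orientation): joint angles nearest the present ones, or None.
- env.read_state(): the state.
- env.grab_frame(name): name is "side" or "top" or "wrist"; returns a dict with "image" (420x560x3 uint8, blue, green, red), "fx", "fy", "cx", "cy" (pixels), "D" ([k1, k2, p1, p2, k3] as OpenCV has them; the pictures are not rectified), "position" and "orientation" of the camera in the world. Camera axes: x right, y up, looking along -z (the intrinsics and any distortion apply to the point x, -y, -z); pixel columns grow to the right and rows downward; lengths in m; the calibration is good to about 2 mm. A picture is of the moment at which its call begins. There is no depth.
A pose or a line that the arm cannot do raises env.Unreachable and nothing moves.
- env.close_job(): hands the job in; it is judged then, once.
Trained networks look in a picture, given as the dict that the camera call returned (one of the last four; its "shot" number tells which), for a name from the list of things; names that differ only in an ending like _2 or _b are one class to them, and where a whole thing is asked for, a point or a joint stands for the part that bears it (a point fixed in the world has none). Each returns a list of dicts, best first, with "score" (0 to 1); they miss things now and then, are a little off and sometimes report something else, mostly with a low value. They report only what shows in the picture. A call takes as long as a camera call. They do not tell look-alikes from the thing itself.
- env.search_frame(picture, thing): "xyz" ([x, y, z] in m, in world coordinates, good to about 4 mm: the middle of the surface that is visible of it).
- env.trace(picture, thing): "mask" (420x560 bool, what is visible of it).
The state is a dict: "clock": time; "joint_positions": joint angles; "qvel": joint speeds; "joint_torque": joint torques, N m; "position": TCP position; "tool_rot": TCP orientation; "force": force on the tool from outside, world axes, zero at the start; "wrist_torque": the same for the moment, N m; "opening": opening from 0.0 (shut) to 1.0 (fully open); "finger_force": force on a finger pad.
Only numpy, scipy, OpenCV 4.12 (cv2) and the standard library are available. Lean on these libraries where they do the work, as an engineer would, in place of code of your own. Each camera call takes 0.05 s, during which the arm holds its last target. There are 200 camera calls.

### The job

Put away the unmarked steel collar that lies by itself in front of the notched rack: slide it along the bench and try it in the notches one after the other, from the narrowest upward, pressing it lightly into each mouth without forcing it, until one lets it in, then push it fully home against the back of that notch. Leave it there and shut the rack's dust cover. Do not disturb the two collars on the black mat, the chisel or the wax tin.

Things in the scene. Friction and masses are not known exactly. Their poses are not given: they have to be found in the camera images.
- rack: notched plywood comb screwed to the bench, 110 mm deep (x), 359 wide (y), 24 high; origin: centre of its underside; x runs from the open mouths (x = -55 mm) to the back, y along the row. Notches go right through to the bench. Teeth 15 mm thick with rounded noses guide a collar a few mm off; one that fits may still catch on a nose if 1-2 mm off the middle: ease back, shift, retry
- notch1 (a point): the narrowest notch, 62 mm wide, 82 mm deep: the middle of its mouth, on the line of the tooth noses at bench level; same axes as the rack, x pointing into the notch (rack y = -133.5 mm). A refused collar stops between the noses, its centre 5 to 19 mm outside the mouth; one that fits slides on to the flat back wall, its centre 43 to 49 mm inside
- notch2 (a point): the second notch, 68 mm wide, 82 mm deep: the middle of its mouth, on the line of the tooth noses at bench level; same axes as the rack, x pointing into the notch (rack y = -53.5 mm). A refused collar stops between the noses, its centre 5 to 19 mm outside the mouth; one that fits slides on to the flat back wall, its centre 43 to 49 mm inside
- notch3 (a point): the third notch, 74 mm wide, 82 mm deep: the middle of its mouth, on the line of the tooth noses at bench level; same axes as the rack, x pointing into the notch (rack y = 32.5 mm). A refused collar stops between the noses, its centre 5 to 19 mm outside the mouth; one that fits slides on to the flat back wall, its centre 43 to 49 mm inside
- notch4 (a point): the widest notch, 80 mm wide, 82 mm deep: the middle of its mouth, on the line of the tooth noses at bench level; same axes as the rack, x pointing into the notch (rack y = 124.5 mm). A refused collar stops between the noses, its centre 5 to 19 mm outside the mouth; one that fits slides on to the flat back wall, its centre 43 to 49 mm inside
- collar_a_mid (a point): one of three look-alike steel rub collars (flat rings), lying flat: bore 50 mm, 18 mm high, 0.2-0.4 kg, outside diameter from 64 to 79 mm and NOT told: 2 mm less than its own notch, so 4 mm too big for the next narrower. Point: centre of the ring, half-way up (9 mm above the bench). Two of the three lie on the black mat; put away the one lying by itself in front of the rack
- collar_b_mid (a point): one of three look-alike steel rub collars (flat rings), lying flat: bore 50 mm, 18 mm high, 0.2-0.4 kg, outside diameter from 64 to 79 mm and NOT told: 2 mm less than its own notch, so 4 mm too big for the next narrower. Point: centre of the ring, half-way up (9 mm above the bench). Two of the three lie on the black mat; put away the one lying by itself in front of the rack
- collar_c_mid (a point): one of three look-alike steel rub collars (flat rings), lying flat: bore 50 mm, 18 mm high, 0.2-0.4 kg, outside diameter from 64 to 79 mm and NOT told: 2 mm less than its own notch, so 4 mm too big for the next narrower. Point: centre of the ring, half-way up (9 mm above the bench). Two of the three lie on the black mat; put away the one lying by itself in front of the rack
- mat: thin black rubber mat, 130 x 230 mm, on the bench to the left of the rack; origin at its centre. The two collars on it are to stay there
- hinge (a point): middle of the dust cover's hinge line, which runs along rack y at the rack's back edge, 26 mm above the bench; same axes as the rack
- cover (a joint): dust cover of the rack: clear sheet 120 mm from hinge line to front edge, 359 mm wide, 4 mm thick, wooden lip along the front edge hanging 14 mm below the sheet. Radians: 0 = shut flat on the rack, lip in front of the mouths; grows as it opens upward, 1.57 upright, 1.68-1.84 (leaning back) at the start. Stiff hinge: stays where it is left; takes 1 to 4 N at its front edge to swing
- cover_edge (a point): on the cover's wooden front edge, middle of the row, on the sheet's outer face 112 mm from the hinge line; uppermost when the cover is open (about 137 mm above the bench), 30 mm above the bench when shut
- chisel: bench chisel with a blue handle, 265 mm long, lying to the right of the rack; a bystander
- wax_tin: green and brass tin of wax, 84 mm across, 30 mm high, to the right; a bystander
Mind the look-alikes: they are no part of the job. What is shaped like the part that bears collar_c_mid but green or orange is not meant.

How it is judged:
By the outcome, as a careful person would: the job done as asked, in the order asked, and still so for the second after the job is handed in, with the robot touching nothing.
It also fails if it takes over 70 s, if anything falls off the work surface, if the arm or the gripper's body presses on something with over 40 N, if the wrist force passes 120 N, or if a joint passes its speed limit or range.

## Working session

There is one attempt and no reset: what is moved stays moved. The work goes in short steps, each a Python script; the robot and the scene stay as the last script left them, time stands still between calls to the robot, and variables do not carry over. Pictures are saved under pics/ and viewed, at most 10 in all, crops included, and the job is handed in when it is done.

```bash
mkdir -p pics; ls; python3 - <<'E'
from workcell import env
import cv2
for n in ("top","side"):
    f=env.grab_frame(n); cv2.imwrite(f"pics/{n}0.png",f["image"])
    print(n,f["fx"],f["fy"],f["cx"],f["cy"],f["D"],f["position"],f["orientation"],f["shot"])
    for t in ("rack","collar_a_mid","mat","cover","cover_edge","hinge","notch1","notch4","wax_tin","chisel"):
        try: print(t,[([round(float(v),4) for v in d["xyz"]],round(d["score"],2)) for d in env.search_frame(f,t)])
        except Exception as e: print(t,e)
print(env.read_state())
E
```

```text
pics
top 475.4532289739853 475.4532289739853 277.20114417402993 208.18107099275278 [-0.02397505  0.          0.          0.          0.        ] [0.38804629 0.04938513 1.45006709] [  4.79456412  -1.25127831 -89.07207956] 1
rack [([0.5904, -0.0587, 0.0251], 0.76)]
collar_a_mid [([0.4396, 0.3735, 0.0208], 0.73), ([0.591, -0.0609, 0.0277], 0.4)]
mat [([0.4257, 0.4214, 0.0013], 0.58)]
cover [([0.6029, -0.061, 0.1466], 0.88)]
cover_edge [([0.6068, -0.0592, 0.1424], 0.64)]
hinge [([0.584, -0.0592, 0.0238], 0.9), ([0.425, 0.423, -0.0002], 0.6)]
notch1 [([0.587, -0.0609, 0.0221], 0.94), ([0.4243, 0.4773, 0.0173], 0.26)]
notch4 [([0.587, -0.0609, 0.0221], 0.94), ([0.4243, 0.4773, 0.0173], 0.26)]
wax_tin [([0.6447, -0.3854, 0.0299], 0.75)]
chisel [([0.462, -0.4007, 0.0179], 0.94)]
side 467.34196401462793 467.34196401462793 278.89793251503835 210.54182161173523 [-0.12813966  0.          0.          0.          0.        ] [0.27285396 0.9399309  0.80857332] [  50.13388457   -1.20119846 -164.92381338] 2
rack [([0.59, -0.0344, 0.0327], 0.62)]
collar_a_mid [([0.4358, 0.3821, 0.0183], 0.73), ([0.460
[... 433 characters left out ...]
isel []
{'clock': 1.1, 'joint_positions': array([-6.11586754e+01,  2.20435672e+01,  4.52052721e-01, -1.09839026e-03,
       -6.84094770e+01, -1.48154308e+01]), 'qvel': array([-0.05793527, -0.05150174, -0.02758073,  0.03673313, -0.04675918,
        0.07902793]), 'joint_torque': array([ 3.81437058e-04, -3.90477669e+01,  1.87620324e+01,  4.22458380e+00,
        1.54717307e-02, -1.93664903e-05]), 'position': array([ 0.15148887, -0.60634471,  0.1872234 ]), 'tool_rot': array([ 1.79998780e+02,  7.33845241e-04, -1.65974510e+02]), 'force': array([-0.6773217 ,  0.27126971, -0.05230203]), 'wrist_torque': array([ 0.01447914, -0.03339212,  0.01174245]), 'finger_force': 0.0, 'opening': 0.9987663369672974}
```

View pics/top0.png

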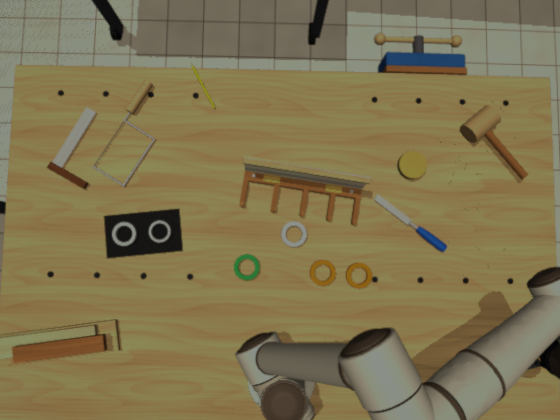

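View pics/side0.png

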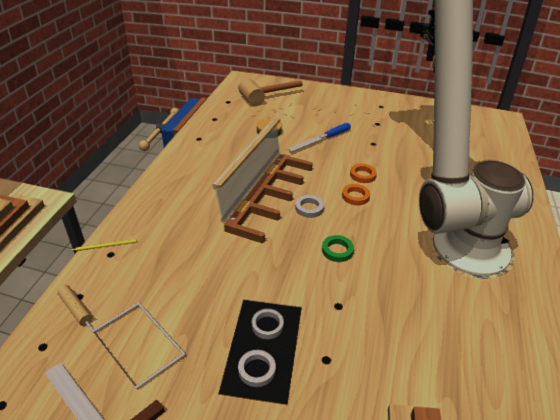

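Top view: lone grey collar at (294,235) below the rack (243–370, 160–225), with its widest notch on the left and narrowest on the right. The black mat with two collars is at (145,233). The chisel and tin are on the right, and the green and orange rings are decoys. The side view agrees, with the cover leaning back. Next, a close look with the wrist camera.

```bash
cat > h.py <<'E'
from workcell import env
import numpy as np, cv2
from scipy.spatial.transform import Rotation as R
def cam(f):
    K=np.array([[f["fx"],0,f["cx"]],[0,f["fy"],f["cy"]],[0,0,1]])
    return K,np.array(f["D"],float),R.from_euler("xyz",f["orientation"],degrees=True).as_matrix(),np.array(f["position"])
def px2w(f,uv,z):
    K,D,Rm,p=cam(f)
    n=cv2.undistortPoints(np.array(uv,float).reshape(-1,1,2),K,D).reshape(-1,2)
    d=np.c_[n[:,0],-n[:,1],-np.ones(len(n))]@Rm.T
    return p+d*((z-p[2])/d[:,2])[:,None]
def w2px(f,P):
    K,D,Rm,p=cam(f)
    c=(np.array(P,float).reshape(-1,3)-p)@Rm*[1,-1,-1]
    return cv2.projectPoints(c,np.zeros(3),np.zeros(3),K,D)[0].reshape(-1,2)
def ring(f,near):
    """centre and OD of the collar nearest to a world point, from the rim of its top face (z=18 mm)"""
    best=None
    for d in env.trace(f,"collar_a_mid"):
        m=d["mask"].astype(np.uint8)
        for c in cv2.findContours(m,cv2.RETR_EXTERNAL,cv2.CHAIN_APPROX_NONE)[0]:
            if len(c)<30: continue
            w=px2w(f,c.reshape(-1,2),.018)[:,:2].astype(np.float32)
            (x,y),r=cv2.minEnclosingCircle(w); e=np.hypot(x-near[0],y-near[1])
            A=cv2.contourArea(w)
            if best is None or e<best[0]: best=(e,x,y,r*2e3,2e3*np.sqrt(A/np.pi),d["score"])
    return best
E
python3 - <<'E'
from h import *
f=env.grab_frame("top")
c=px2w(f,[[294,235]],.018)[0]; print("collar",c)
print("teeth noses",px2w(f,[[242,207],[275,212],[303,217],[331,221],[356,225],[246,170],[366,187]],.024).round(3)[:,:2].tolist())
s=env.read_state()
w=env.grab_frame("wrist"); Rt=R.from_euler("xyz",s["tool_rot"],degrees=True).as_matrix()
print("cam in tool",Rt.T@(np.array(w["position"])-s["position"]),"look",Rt.T@cam(w)[2][:,2]*-1)
env.goto([0.40,-0.06,0.36],[180,0,173])
s=env.read_state(); print(s["position"],s["tool_rot"],s["joint_positions"],s["clock"])
w=env.grab_frame("wrist"); cv2.imwrite("pics/w1.png",w["image"]); print(w["position"],w["orientation"],w["fx"],ring(w,c))
E
```

```text
collar [ 0.42855147 -0.03185461  0.018     ]
teeth noses [[0.51, 0.126], [0.497, 0.027], [0.483, -0.058], [0.472, -0.143], [0.462, -0.218], [0.622, 0.117], [0.578, -0.248]]
cam in tool [ 0.07051143  0.00059506 -0.19844163] look [-2.61784189e-01  3.12688122e-04  9.65126386e-01]
[ 0.40004365 -0.0603428   0.35977569] [-1.79985814e+02 -2.82340112e-02  1.72958605e+02] [ 1.46898794e+01 -5.01518515e+00 -7.97872743e+00  2.72776762e-03
 -8.70679376e+01 -1.11731411e+02] 3.4333
[ 0.32997046 -0.05072156  0.55825187] [-1.51381192e+01  4.70943730e-03  8.29660474e+01] 358.78169779406704 (np.float64(0.3955615867978559), 0.43523383140563965, 0.36365053057670593, 71.66747748851776, np.float64(41.88566631658366), 0.92)
```

View pics/w1.png

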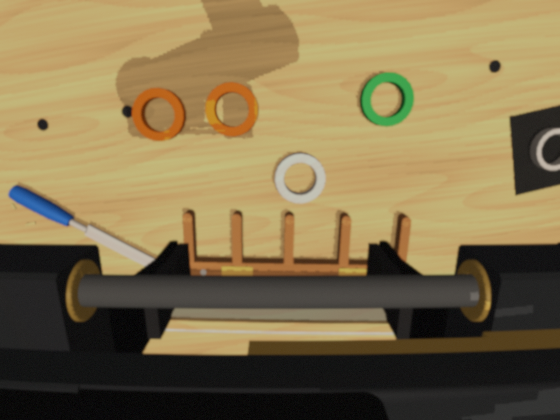

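The wrist view shows the lone collar at (300,178) and the five tooth noses at about (189,212), (237,212), (289,212), (345,213) and (404,214). I'll fit the rack pose from the teeth.

```bash
cat >> h.py <<'E'
TY=np.array([-172,-95,-12,77,172])*1e-3
def fit_rack(f,guess):
    """guess: approximate nose pixels; refine each tip by colour, fit rigid pose"""
    hsv=cv2.cvtColor(f["image"],cv2.COLOR_BGR2HSV); tips=[]
    lab=cv2.cvtColor(f["image"],cv2.COLOR_BGR2LAB).astype(int)
    for u,v in guess:
        # tooth segment below the nose: dark reddish pixels
        t=lab[int(v)+10:int(v)+16,int(u)-3:int(u)+4].reshape(-1,3).mean(0)
        b=lab[int(v)-20:int(v)-12,int(u)-3:int(u)+4].reshape(-1,3).mean(0)
        win=lab[int(v)-20:int(v)+25,int(u)-15:int(u)+16]
        m=(np.linalg.norm(win-t,axis=2)<np.linalg.norm(win-b,axis=2))
        n,l=cv2.connectedComponents(m.astype(np.uint8)); m=l==l[33,15]
        ys,xs=np.nonzero(m); y0=ys.min(); k=(ys>y0+3)&(ys<y0+14)
        tips.append((u-15+xs[k].mean(),v-20+y0-.5))
    w=px2w(f,tips,.024)[:,:2]
    mdl=np.c_[np.full(5,-.055),TY]
    a,b=mdl-mdl.mean(0),w-w.mean(0)
    th=np.arctan2((a[:,0]*b[:,1]-a[:,1]*b[:,0]).sum(),(a*b).sum())
    Rm=np.array([[np.cos(th),-np.sin(th)],[np.sin(th),np.cos(th)]])
    o=w.mean(0)-Rm@mdl.mean(0)
    return np.array(tips),o,np.degrees(th),((w-o)@Rm-mdl)*1e3
def ring2(f,near):
    g=f["image"].astype(int); m=((g.max(2)-g.min(2)<40)&(g.min(2)>120)).astype(np.uint8)
    n,l,st,ce=cv2.connectedComponentsWithStats(m)
    uv=w2px(f,[*near[:2],.018])[0]
    i=min((i for i in range(1,n) if st[i,4]>300),key=lambda i:np.hypot(*(ce[i]-uv)))
    c=max(cv2.findContours((l==i).astype(np.uint8),cv2.RETR_CCOMP,cv2.CHAIN_APPROX_NONE)[0],key=len)
    w=px2w(f,c.reshape(-1,2),.018)[:,:2].astype(np.float32)
    e=cv2.fitEllipse(w*1000); return e,st[i]
E
python3 - <<'E'
from h import *
w=env.grab_frame("wrist")
t,o,th,r=fit_rack(w,[(189,212),(237,212),(289,212),(345,213),(404,214)])
print(t.round(1).tolist(),o,th); print(r.round(1))
print(ring2(w,[.4285,-.032]))
f=env.grab_frame("top")
tips=px2w(f,w2px(f,[[*o,.024]]),.024); print(ring2(f,[.4285,-.032]))
v=w["image"].copy()
Rm=R.from_euler("z",th,degrees=True).as_matrix()
for y in TY:
    for s in(-7.5e-3,7.5e-3):
        p=w2px(w,np.array([[-.055,y+s,.024],[.027,y+s,.024]])@Rm.T+[*o,0]); cv2.line(v,*[tuple(int(round(q)) for q in a) for a in p],(0,255,0),1)
cv2.imwrite("pics/w2.png",cv2.resize(v[140:300,160:440],(800,457)))
E
```

```text
[[189.0, 208.5], [236.1, 209.5], [287.2, 207.5], [342.7, 209.5], [401.7, 210.5]] [ 0.5341677  -0.04952789] -7.512113901447041
[[ 0.3  7. ]
 [ 1.3  3.4]
 [-2.5 -0.7]
 [-0.  -3.7]
 [ 0.9 -6.1]]
(((433.32330322265625, -30.33938980102539), (75.57368469238281, 76.00415802001953), 105.77047729492188), array([ 275,  153,   50,   50, 1169], dtype=int32))
(((382.3664855957031, -32.69838333129883), (101.20447540283203, 145.50570678710938), 16.061391830444336), array([ 271,  232,   47,   38, 1216], dtype=int32))
```

View pics/w2.png

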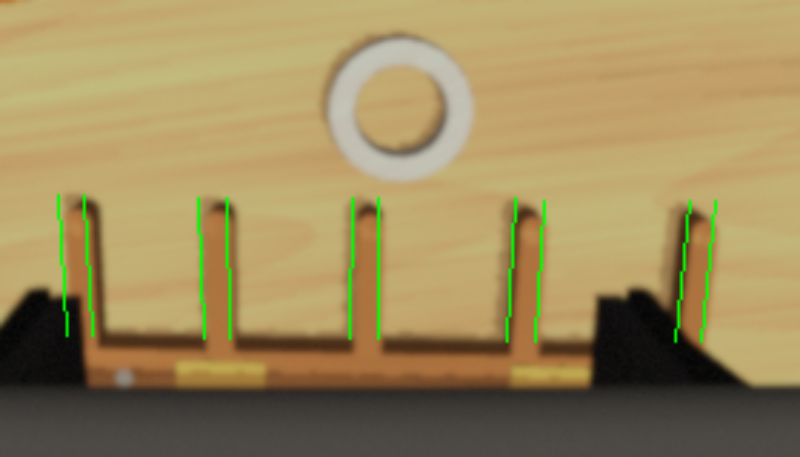

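```bash
python3 - <<'E'
from h import *
w=env.grab_frame("wrist"); s=env.read_state()
print({k:w[k] for k in w if k!="image"}, s["position"],s["tool_rot"])
g=w["image"].astype(int); m=((g.max(2)-g.min(2)<40)&(g.min(2)>120)).astype(np.uint8)
cs,h=cv2.findContours(m,cv2.RETR_CCOMP,cv2.CHAIN_APPROX_NONE)
for c,hh in zip(cs,h[0]):
    if len(c)>60:
        q=px2w(w,c.reshape(-1,2),.018)[:,:2].astype(np.float32)*1000
        print(hh[3],cv2.fitEllipse(q))
# re-render model with rows scaled: depth check of nose spacing at the several z
t=[(189.7,211.5),(237,212.5),(288.8,212.5),(344.5,214),(403.3,215)]
for z in(0,.024): 
    q=px2w(w,t,z)[:,:2]; print(z,np.linalg.norm(np.diff(q,axis=0),axis=1)*1e3)
f=env.grab_frame("top"); cv2.imwrite("pics/t2.png",cv2.resize(f["image"][145:255,230:390],(800,550),interpolation=cv2.INTER_CUBIC))
E
```

```text
{'fx': 358.78169779406704, 'fy': 358.78169779406704, 'cx': 278.0669074392861, 'cy': 207.27050323278402, 'D': array([-0.06785598,  0.        ,  0.        ,  0.        ,  0.        ]), 'position': array([ 0.32999436, -0.05072818,  0.55827734]), 'orientation': array([-1.51391826e+01,  3.62851230e-03,  8.29560017e+01]), 'shot': 8} [ 0.40002308 -0.06031641  0.35981153] [-1.79987774e+02 -2.65968181e-02  1.72958580e+02]
-1 ((507.92236328125, -335.3804931640625), (20.135461807250977, 165.95632934570312), 143.5959930419922)
-1 ((433.3221435546875, -30.35112762451172), (75.60029602050781, 76.12904357910156), 111.03917694091797)
16 ((433.6040954589844, -30.267873764038086), (50.361351013183594, 51.14815902709961), 125.11849975585938)
-1 ((435.0165100097656, 370.55657958984375), (53.326297760009766, 59.276302337646484), 91.56405639648438)
0 [76.99856958 83.89344606 90.55452897 96.91727586]
0.024 [73.68844836 80.28691833 86.66164538 92.75086169]
```

View pics/t2.png

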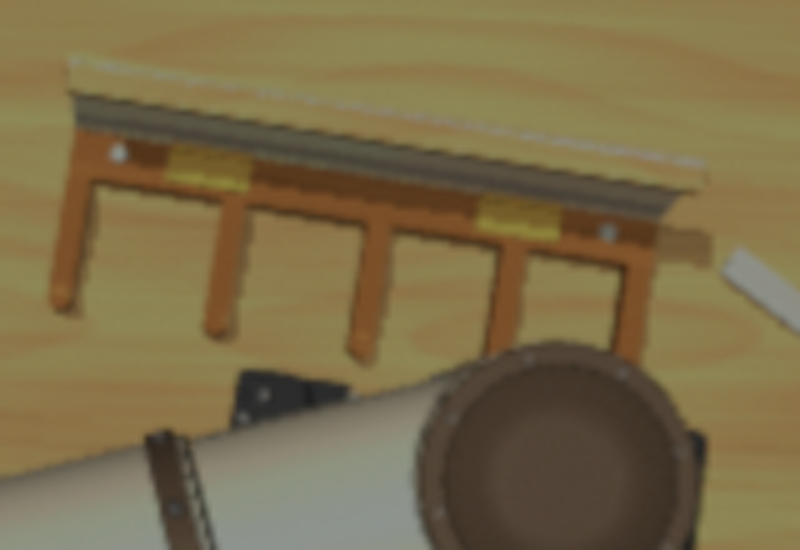

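The top crop shows the first three teeth clearly, while the arm hides the rest. My scale mismatch comes from the inner side faces of the teeth being visible. I'll look from straight above the noses instead.

```bash
python3 - <<'E'
from h import *
env.goto([0.56,-0.07,0.36],[180,0,172.5])
w=env.grab_frame("wrist"); cv2.imwrite("pics/w3.png",cv2.resize(w["image"][40:260,120:480],(800,489),interpolation=cv2.INTER_CUBIC))
print(w["position"],env.read_state()["clock"]); np.save("w3.npy",w,allow_pickle=True)
E
```

```text
[ 0.49048467 -0.05993449  0.55781399] 4.4667
```

View pics/w3.png

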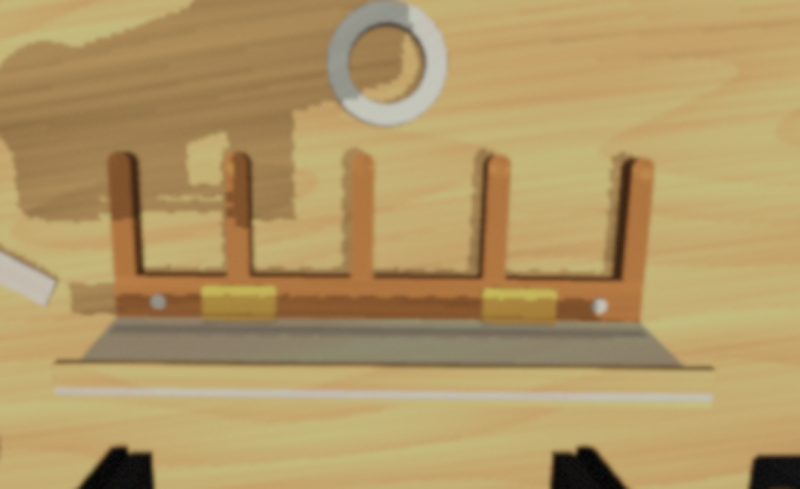

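Straight down, the top faces are clear: noses at crop columns 121, 237, 361, 498 and 641, rows about 151–157. The collar is at crop (388,62).

```bash
python3 - <<'E'
from h import *
w=np.load("w3.npy",allow_pickle=True).item()
u=np.array([122,237.5,361.5,498,641]);v=np.array([151,151,150,154,157.])
t=np.c_[120+u/2.222,40+v/2.222]; mdl=np.c_[np.full(5,-.055),TY]
for z in(.012,.024):
    q=px2w(w,t,z)[:,:2]; print(z,np.linalg.norm(np.diff(q,axis=0),axis=1)*1e3)
    a,b=mdl-mdl.mean(0),q-q.mean(0)
    th=np.arctan2((a[:,0]*b[:,1]-a[:,1]*b[:,0]).sum(),(a*b).sum());Rm=R.from_euler("z",th).as_matrix()[:2,:2]
    o=q.mean(0)-Rm@mdl.mean(0); print(o,np.degrees(th),(((q-o)@Rm-mdl)*1e3).round(1).tolist())
c=np.array([[388,6],[388,120]]);cc=px2w(w,[[120+388/2.222,40+63/2.222],[120+328/2.222,40+63/2.222],[120+448/2.222,40+63/2.222]],.018);print(cc)
h=px2w(w,np.array([[120+158/2.222,40+301/2.222],[120+600/2.222,40+306/2.222],[120+115/2.222,40+319/2.222],[120+643/2.222,40+321/2.222]]),.026);print("hinge/back",h.round(4).tolist(), ((h[:,:2]-o)@Rm).round(4).tolist())
E
```

```text
0.012 [77.33496534 82.32858017 90.82902202 96.51686217]
[ 0.54358865 -0.04755763] -8.092488221065173 [[0.3, -0.9], [0.2, -0.6], [-1.1, -1.2], [0.3, 0.6], [0.3, 2.1]]
0.024 [75.63471655 80.5185442  88.83209948 94.39488956]
[ 0.54363686 -0.04786936] -8.092488221065166 [[0.3, 2.8], [0.2, 1.4], [-1.1, -1.1], [0.3, -1.3], [0.3, -1.9]]
[[ 0.43448404 -0.02902963  0.018     ]
 [ 0.42946709 -0.06716855  0.018     ]
 [ 0.43935797  0.00917792  0.018     ]]
hinge/back [[0.5662, -0.2023, 0.026], [0.6087, 0.095, 0.026], [0.5744, -0.234, 0.026], [0.6229, 0.1241, 0.026]] [[0.044, -0.1497], [0.0443, 0.1506], [0.0567, -0.18], [0.0543, 0.1814]]
```

```bash
cat >> h.py <<'E'
O=np.array([.5436,-.0477]); TH=-8.1; Rk=R.from_euler("z",TH,degrees=True).as_matrix()[:2,:2]
NY=[-.1335,-.0535,.0325,.1245]
DN=[180,0,TH+180]
def W(x,y,z): return np.array([*(O+Rk@[x,y]),z])       # rack -> world
def K(p): return (np.array(p)[:2]-O)@Rk                 # world -> rack
E
python3 - <<'E'
from h import *
c=[.4345,-.029]; print("collar in rack",K(c))
env.gripper_to(.06,8)
env.goto([*c,.09],DN)
print(env.move_straight([*c,.007],rate=.06,force_limit=8))
env.gripper_to(.6,8); s=env.read_state()
print(s["opening"],s["finger_force"],s["force"],s["position"],K(s["position"]),s["clock"])
w=env.grab_frame("wrist"); cv2.imwrite("pics/w4.png",w["image"])
f=env.grab_frame("top"); print([d["xyz"].round(3) if hasattr(d["xyz"],"round") else d["xyz"] for d in env.search_frame(f,"collar_c_mid")])
E
```

```text
collar in rack [-0.11064643  0.00314112]
False
0.5997452746445563 0.0 [ 1.26918126 -0.07962645  0.82337338] [ 0.43452561 -0.02899675  0.0070004 ] [-0.11062154  0.00314795] 9.6333
[[0.3053, -0.2284, 0.0164], [0.3166, -0.1194, 0.0171]]
```

View pics/w4.png

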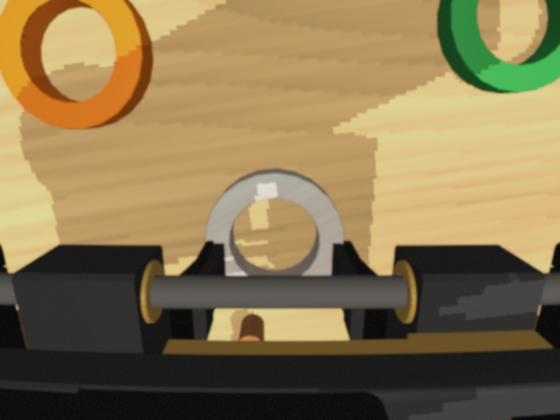

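```bash
python3 - <<'E'
from h import *
s=env.read_state(); p=s["position"]
w=env.grab_frame("wrist"); print("tcp px",w2px(w,[p]))
q=px2w(w,[[275,232],[275,170],[207,235],[343,235],[275,190]],.018); print(q.round(4).tolist(),[K(a).round(4).tolist() for a in q])
tips=[W(*(K(p)+[0,d]),.007) for d in(-.026,.026,-.041,.041)]; print(w2px(w,tips))
print(w["position"],w["orientation"])
E
```

```text
tcp px [[276.41076278 235.30314285]]
[[0.4286, -0.0289, 0.018], [0.3945, -0.024, 0.018], [0.4251, -0.0665, 0.018], [0.4357, 0.0082, 0.018], [0.4051, -0.0255, 0.018]] [[-0.1165, 0.0024], [-0.151, 0.0025], [-0.1147, -0.0353], [-0.1147, 0.0401], [-0.1402, 0.0025]]
[[232.07396961 235.27426892]
 [320.75590828 235.28218886]
 [206.60715319 235.22864121]
 [346.23532424 235.24112742]]
[ 0.36451455 -0.0181079   0.20545479] [-1.51684004e+01 -8.63028786e-03  8.19055205e+01]
```

```bash
python3 - <<'E'
from h import *
env.gripper_to(.05,8); s=env.read_state(); print(s["opening"],s["force"])
p=s["position"]
w=env.grab_frame("wrist"); print(ring(w,p))
k=K(p); 
print(env.move_straight(W(k[0]-.012,k[1],.007),rate=.04,force_limit=10)); s=env.read_state(); print(s["force"])
w=env.grab_frame("wrist"); print(ring(w,p), K(s["position"]));cv2.imwrite("pics/w5.png",w["image"])
E
```

```text
0.05105510021915465 [-0.0173289  -0.58492487  0.55175308]
None
False
[ 0.64485612  0.22109946 -0.39103126]
None [-0.1227864   0.00318719]
```

View pics/w5.png

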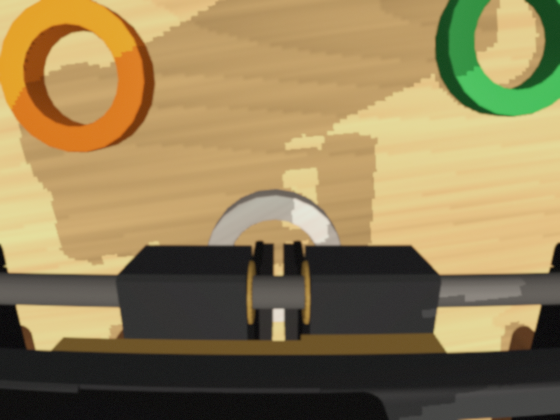

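```bash
python3 - <<'E'
from h import *
def see(w):
    g=w["image"].astype(int); m=((g.max(2)-g.min(2)<45)&(g.min(2)>110)).astype(np.uint8); m[245:]=0
    u=[(x,y) for y,x in np.argwhere(m) if 190<x<370]
    ys=min(y for x,y in u); xs=np.mean([x for x,y in u if y==ys]); return K(px2w(w,[[xs,ys]],.018)[0]).round(4)
k=K(env.read_state()["position"]); print(see(env.grab_frame("wrist")))
print(env.move_straight(W(k[0]-.006,k[1],.007),rate=.04,force_limit=10)); print(env.read_state()["force"],see(env.grab_frame("wrist")))
print(env.move_straight(W(k[0]-.006,k[1]-.03,.007),rate=.04,force_limit=10)); s=env.read_state();print(s["force"],s["clock"],K(s["position"]));w=env.grab_frame("wrist");print(see(w));cv2.imwrite("pics/w6.png",w["image"])
E
```

```text
[-0.1498  0.0023]
False
[-0.38191347  0.17822022 -1.61122255] [-0.1495  0.002 ]
False
[-0.3267406   0.39420628 -0.12694115] 12.8083 [-0.12832133 -0.02670347]
[-0.1496  0.0007]
```

View pics/w6.png

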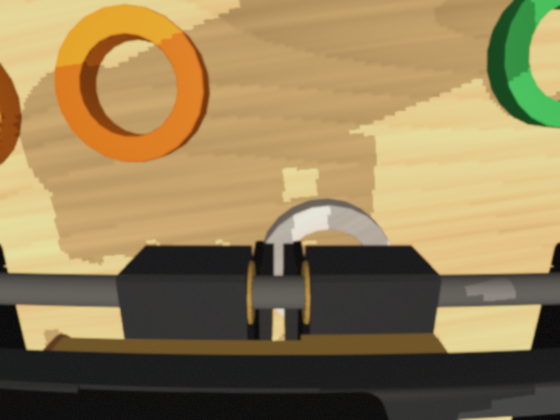

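```bash
python3 - <<'E'
from h import *
s=env.read_state(); k=K(s["position"]); w=env.grab_frame("wrist")
for dx in (-.0095,0,.0095):
    print(dx,[(z,w2px(w,[W(k[0]+dx,k[1],z)])[0].round(0).tolist()) for z in(.007,.018,.026,.035)])
# does the stalled z hold? probe downwards here (tool between bore wall and rim), light limit
print(env.move_straight([*s["position"][:2],.001],rate=.02,force_limit=5)); t=env.read_state(); print(t["position"],t["force"],t["joint_positions"])
E
```

```text
-0.0095 [(0.007, [276.0, 220.0]), (0.018, [276.0, 226.0]), (0.026, [276.0, 230.0]), (0.035, [276.0, 236.0])]
0 [(0.007, [276.0, 235.0]), (0.018, [276.0, 242.0]), (0.026, [276.0, 247.0]), (0.035, [276.0, 254.0])]
0.0095 [(0.007, [276.0, 250.0]), (0.018, [276.0, 258.0]), (0.026, [276.0, 264.0]), (0.035, [276.0, 271.0])]
False
[ 0.4126814  -0.05594271  0.00081137] [-0.39590344 -0.0310433   0.57379385] [ 1.48445359e+01  1.67820724e+01 -4.15171502e+01  1.08721616e-03
 -3.17310607e+01 -1.12938014e+02]
```

```bash
python3 - <<'E'
from h import *
env.gripper_to(0.05,8)
p=env.read_state()["position"]
env.move_straight([*p[:2],.03],rate=.1)
env.move_straight(W(-.111,.003,.03),rate=.1)
for z in (0.,-.006,-.012,-.018,-.024,-.030):
    try: h=env.move_straight(W(-.111,.003,z),rate=.04,force_limit=4)
    except env.Unreachable as e: print(z,"unreach",e); break
    s=env.read_state(); print(z,h,s["position"][2].round(4),s["force"].round(1),s["clock"])
    if h: break
E
```

```text
0.0 False 0.0001 [-0.2 -0.7 -0.4] 15.4083
-0.006 False -0.0062 [ 0.1 -0.1 -0.7] 15.7083
-0.012 False -0.0123 [-0.5  0.   0.2] 16.0083
-0.018 False -0.0183 [ 0.8  0.4 -1. ] 16.3083
-0.024 False -0.0243 [-0.4  0.7 -0.4] 16.6083
-0.03 False -0.0303 [-0.2  0.1 -0.3] 16.9083
```

```bash
python3 - <<'E'
from h import *
a=env.grab_frame("side"); w=env.grab_frame("wrist"); t=env.grab_frame("top")
p=env.read_state()["position"]; print(w2px(a,[p,[p[0],p[1],.03],[p[0],p[1],0]]).round(1).tolist(), w2px(w,[p,[p[0],p[1],.0]]).round(0).tolist())
v=np.zeros((600,800,3),np.uint8)
u0,v0=w2px(a,[[p[0],p[1],.03]])[0].astype(int)
v[:300,:400]=cv2.resize(w["image"],(400,300)); v[:300,400:]=cv2.resize(a["image"],(400,300))
v[300:,:400]=cv2.resize(a["image"][v0-45:v0+45,u0-60:u0+60],(400,300),interpolation=cv2.INTER_CUBIC)
v[300:,400:]=cv2.resize(t["image"][180:285,225:365],(400,300),interpolation=cv2.INTER_CUBIC)
print(u0,v0); cv2.imwrite("pics/c7.png",v)
E
```

```text
[[307.4, 217.2], [308.7, 200.2], [308.1, 208.8]] [[277.0, 236.0], [276.0, 256.0]]
308 200
```

View pics/c7.png

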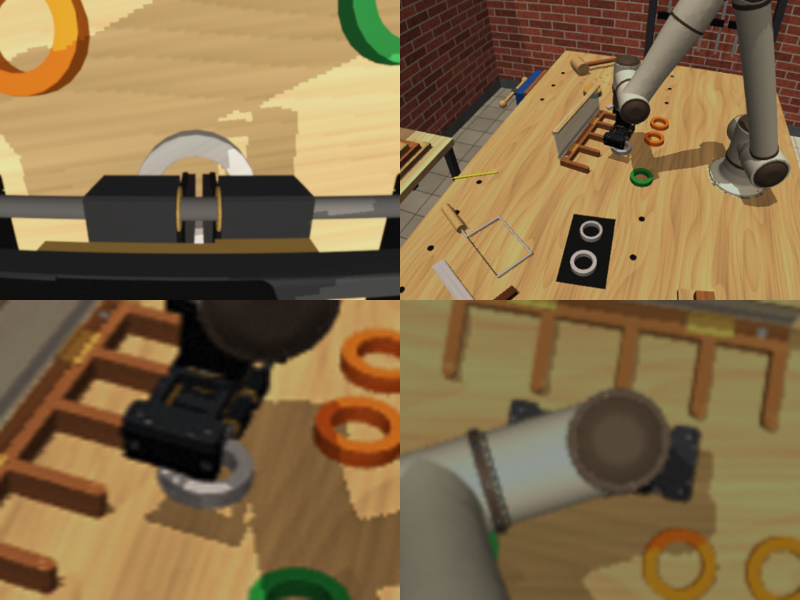

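The gripper still sits above the collar: the fingertip's front edge is at wrist row ~242, where the stated TCP would put it at ~220. So the fingertips seem to be about 35 mm short of the stated TCP. I'll check this by a guarded probe for the bench, then a small sideways nudge.

```bash
python3 - <<'E'
from h import *
k=K(env.read_state()["position"])
for z in np.arange(-.033,-.0481,-.003):
    h=env.move_straight(W(*k,z),rate=.02,force_limit=4)
    s=env.read_state(); print(round(z,3),h,s["position"][2].round(4),s["force"].round(1),s["clock"])
    if h: break
E
```

```text
-0.033 False -0.0331 [-1.3 -0.6  1. ] 17.3583
-0.036 True -0.0349 [-1.3  0.9  6.7] 17.5667
```

```bash
python3 - <<'E'
from h import *
k=K(env.read_state()["position"])
env.move_straight(W(*k,-.030),rate=.03)
env.gripper_to(.6,8); s=env.read_state(); print(s["opening"],s["finger_force"],s["force"].round(1),K(s["position"]),s["clock"])
E
```

```text
0.3249360371281214 6.910372696102058 [-0.2 -2.   0. ] [-0.11095885  0.00282614] 18.45
```

The grip is firm (opening 0.325, 6.9 N on the pads), so the offset is real. Now the tries, narrowest first.

```bash
cat >> h.py <<'E'
Z=-.030
def press(y,lim=6,xend=-.009):
    h=env.move_straight(W(xend,y,Z),rate=.04,force_limit=lim); s=env.read_state(); k=K(s["position"])
    print("y",round(y,4),"stop",h,"depth mm",round((k[0]+.055)*1e3,1),"dy",round((k[1]-y)*1e3,1),"F rack",(s["force"][:2]@Rk).round(1),"open",round(s["opening"],3),round(s["clock"],1)); return (k[0]+.055)*1e3
def back(): 
    k=K(env.read_state()["position"]); env.move_straight(W(-.113,k[1],Z),rate=.08)
E
python3 - <<'E'
from h import *
back()
print(env.move_straight(W(-.113,NY[0],Z),rate=.10,force_limit=12))
d=press(NY[0])
if d<-3:
    back(); print(env.move_straight(W(-.113,NY[1],Z),rate=.10,force_limit=12)); press(NY[1])
E
```

```text
False
y -0.1335 stop True depth mm -20.9 dy -0.2 F rack [-1.2  1.1] open 0.319 21.4
False
y -0.0535 stop True depth mm -16.0 dy -0.5 F rack [-1.3  0.2] open 0.324 24.2
```

```bash
python3 - <<'E'
from h import *
back(); print(env.move_straight(W(-.113,NY[2],Z),rate=.10,force_limit=12))
d=press(NY[2])
if -14<d<-3:
    back(); print(env.move_straight(W(-.113,NY[3],Z),rate=.10,force_limit=12)); d=press(NY[3],8)
    for dy in (.0015,-.0015,.003,-.003):
        if d>30: break
        k=K(env.read_state()["position"]); env.move_straight(W(k[0]-.012,NY[3]+dy,Z),rate=.05); d=press(NY[3]+dy,8)
E
```

```text
False
y 0.0325 stop True depth mm -56.0 dy -0.8 F rack [ 0.4 -0.8] open 0.325 26.4
```

```bash
python3 - <<'E'
from h import *
env.dwell(.2); d=press(NY[2])
if d<-30: env.dwell(.2); d=press(NY[2],7)
if -14<d<-3:
    back(); print(env.move_straight(W(-.113,NY[3],Z),rate=.10,force_limit=12)); env.dwell(.2); d=press(NY[3],8)
    for dy in (.0015,-.0015,.003,-.003):
        if d>30: break
        k=K(env.read_state()["position"]); env.move_straight(W(k[0]-.012,NY[3]+dy,Z),rate=.05); env.dwell(.1); d=press(NY[3]+dy,8)
E
```

```text
y 0.0325 stop True depth mm -56.1 dy -0.8 F rack [-1.2  1. ] open 0.326 27.0
y 0.0325 stop True depth mm -56.2 dy -0.9 F rack [-1.5  1.4] open 0.323 27.6
```

```bash
cat >> h.py <<'E'
def see(w):
    g=w["image"].astype(int); m=((g.max(2)-g.min(2)<45)&(g.min(2)>90)).astype(np.uint8); m[243:]=0
    n,l,st,ce=cv2.connectedComponentsWithStats(m)
    i=min((i for i in range(1,n) if st[i,4]>150),key=lambda i:np.hypot(*(ce[i]-[276,215])))
    c=max(cv2.findContours((l==i).astype(np.uint8),cv2.RETR_EXTERNAL,cv2.CHAIN_APPROX_NONE)[0],key=len).reshape(-1,2)
    top=[(u,min(c[c[:,0]==u][:,1])) for u in np.unique(c[:,0])]
    q=np.array([K(p) for p in px2w(w,top,.018)]); A=np.c_[2*q,np.ones(len(q))]
    s=np.linalg.lstsq(A,(q**2).sum(1),rcond=None)[0]; return s[:2].round(4),(2e3*np.sqrt(s[2]+s[:2]@s[:2])).round(1),st[i].tolist()
E
python3 - <<'E'
from h import *
s=env.read_state(); w=env.grab_frame("wrist"); print("tcp",K(s["position"]),s["position"],"ring",see(w),s["force"],s["finger_force"],s["wrist_torque"])
k=K(s["position"])
print("back",env.move_straight(W(k[0]-.004,NY[2],Z),rate=.02,force_limit=10));s=env.read_state();print(K(s["position"]),s["force"].round(1),s["position"][2],s["tool_rot"])
for i in range(3):
    env.dwell(.1); s=env.read_state();print(K(s["position"]),s["force"].round(1))
E
```

```text
tcp [-0.11118024  0.03161915] [ 0.43798411 -0.00073087 -0.03016937] ring (array([-0.1146,  0.0328]), np.float64(72.3), [199, 182, 160, 61, 5431]) [-1.31381687  1.62039287  3.69966244] 7.832357384140778 [0.46154154 0.21319531 0.06502335]
back False
[-0.11492035  0.03274992] [ 2.   0.3 -0.5] -0.030067203881067824 [-179.76016514   -1.28584192  171.78462732]
[-0.11491059  0.03273918] [ 1.7  0.6 -0.1]
[-0.11493306  0.03271287] [ 2.1  0.9 -0.4]
[-0.11502702  0.03263732] [ 1.7  1.  -1. ]
```

The tool has drifted to 1.3° pitch over the presses, because keeping orientation inherits the deflection. The collar then digs into the bench. I'll command the orientation in every move and re-seat the grip.

```bash
cat >> h.py <<'E'
def mv(x,y,z=Z,rate=.08,lim=None):
    h=env.move_straight(W(x,y,z),DN,rate,lim); return h
def press(y,lim=6,xend=-.009):
    h=mv(xend,y,rate=.04,lim=lim); s=env.read_state(); k=K(s["position"])
    print("y",round(y,4),"stop",h,"depth mm",round((k[0]+.055)*1e3,1),"dy",round((k[1]-y)*1e3,1),"F",s["force"].round(1),"rot",s["tool_rot"].round(1),"open",round(s["opening"],3),round(s["clock"],1)); return (k[0]+.055)*1e3
E
python3 - <<'E'
from h import *
env.gripper_to(.2); mv(-.115,NY[2]); env.dwell(.2); s=env.read_state(); print(s["tool_rot"],s["force"].round(1),s["opening"])
env.gripper_to(.6,8); s=env.read_state(); print(s["opening"],s["finger_force"],s["force"].round(1),K(s["position"]))
d=press(NY[2])
E
```

```text
[-1.79976810e+02 -5.03929370e-02  1.71890245e+02] [ 1.   0.2 -0.4] 0.2065140461784052
0.3128198944358452 6.767477594821685 [ 0.5 -1.8  0.4] [-0.1150387  0.0323332]
y 0.0325 stop True depth mm -60.0 dy -0.3 F [-0.5  0.4  4.7] rot [-1.800e+02 -1.000e-01  1.719e+02] open 0.314 29.7
```

```bash
python3 - <<'E'
from h import *
env.gripper_to(.27); s=env.read_state(); print(s["opening"],s["finger_force"])
mv(-.116,NY[2]-.000); env.dwell(.2); d=press(NY[2],6,.01)
for i in range(2):
    if d<-30: env.dwell(.1); d=press(NY[2],10,.01)
E
```

```text
0.31265197353944596 7.162143324358112
y 0.0325 stop True depth mm -5.6 dy -1.0 F [-0.1 -0.6  0.7] rot [-179.9   -0.3  171.9] open 0.271 32.0
```

```bash
python3 - <<'E'
from h import *
mv(-.075,NY[2]+.0012); env.dwell(.1); d=press(NY[2]+.0012,6,.01)
if d<3:
    k=K(env.read_state()["position"]); mv(-.116,k[1]); mv(-.116,NY[3],rate=.1); env.dwell(.2); print(see(env.grab_frame("wrist")),K(env.read_state()["position"]))
    d=press(NY[3],8,.012)
    for dy in (.0015,-.0015,.003,-.003):
        if d>30: break
        if d>-30: k=K(env.read_state()["position"]); mv(k[0]-.014,NY[3]+dy); 
        env.dwell(.1); d=press(NY[3]+dy,8,.012)
E
```

```text
y 0.0337 stop True depth mm -8.8 dy -1.1 F [-0.1 -0.   0.3] rot [-179.9   -0.3  171.8] open 0.271 33.1
(array([-0.1199,  0.1243]), np.float64(72.6), [195, 183, 161, 60, 5357]) [-0.11577159  0.12445253]
y 0.1245 stop True depth mm 46.0 dy -0.9 F [-1.7  1.3  4.8] rot [-179.9   -0.3  171.8] open 0.267 37.6
```

```bash
python3 - <<'E'
from h import *
env.dwell(.1); press(NY[3],12,.02); env.dwell(.2); k=K(env.read_state()["position"]); print((k[0]+.055)*1e3)
E
```

```text
y 0.1245 stop True depth mm 45.5 dy -3.0 F [-1.4  2.2  4.7] rot [-179.6   -0.9  171.7] open 0.269 38.1
45.38911406556512
```

It's home: the collar stopped solidly at the back of notch 4. Now release, lift and verify numerically.

```bash
python3 - <<'E'
from h import *
env.gripper_to(.05); k=K(env.read_state()["position"]); 
mv(k[0]-.005,k[1]); mv(k[0]-.005,k[1],.02,rate=.1); s=env.read_state(); print(K(s["position"]),s["force"].round(1))
mv(k[0]-.03,k[1],.185,rate=.25)
w=env.grab_frame("wrist"); np.save("w8.npy",w,allow_pickle=True)
print(K(env.read_state()["position"]),w["position"])
g=w["image"].astype(int); m=((g.max(2)-g.min(2)<45)&(g.min(2)>90)).astype(np.uint8)
cs,h=cv2.findContours(m,cv2.RETR_CCOMP,cv2.CHAIN_APPROX_NONE)
for c,hh in zip(cs,h[0]):
    if len(c)>60:
        q=px2w(w,c.reshape(-1,2),.018)[:,:2].astype(np.float32)*1000; e=cv2.fitEllipse(q); print(hh[3],K(np.array(e[0])/1e3),e[1],cv2.boundingRect(c))
t=env.grab_frame("side")
for f in (w,t): print([(K(d["xyz"]).round(3),d["xyz"],d["score"]) for d in env.search_frame(f,"collar_a_mid")],[(d["xyz"],d["score"]) for d in env.search_frame(f,"cover_edge")])
print(env.read_state()["clock"])
E
```

```text
[-0.01521767  0.12108736] [ 0.1 -0.9  0.7]
[-0.04106901  0.12061761] [0.45074294 0.0887311  0.38186131]
-1 [0.12329516 0.12154102] (13.0071382522583, 41.99106979370117) (273, 308, 11, 27)
-1 [ 0.12266134 -0.12594333] (36.90974807739258, 171.62612915039062) (17, 304, 106, 29)
-1 [0.08662194 0.34248192] (21.473346710205078, 127.72522735595703) (438, 283, 83, 20)
-1 [ 0.06266207 -0.05351054] (3.7532081604003906, 32.902488708496094) (63, 271, 56, 3)
-1 [ 0.06254183 -0.16091095] (2.8060386180877686, 72.55284881591797) (8, 270, 52, 4)
-1 [-0.01251394  0.12312859] (77.20575714111328, 79.08958435058594) (243, 171, 75, 74)
8 [-0.01343341  0.1230555 ] (48.369293212890625, 49.244380950927734) (256, 185, 48, 46)
-1 [-0.16594639  0.39532064] (49.083168029785156, 60.077632904052734) (528, 24, 32, 70)
[(array([-0.164,  0.378]), [0.4346, 0.3495, 0.0161], 0.97), (array([ 0.026, -0.075]), [0.559, -0.1253, 0.0272], 0.32)] [([0.5972, -0.1133, 0.1123], 0.78)]
[] [([0.6121, 0.0094, 0.0828], 0.63)]
40.95
```

The collar is at depth 42.5 mm (78 mm OD against the back gives 43), so it's home in notch 4. Now the cover.

```bash
python3 - <<'E'
from h import *
env.gripper_to(0)
T=.035; Y=.0
mv(-.041,.1206,.20,rate=.2); mv(.145,Y,.20,rate=.25)
r=.104
def P(th):
    x=.055-r*np.cos(th)+.004*np.sin(th); z=.026+r*np.sin(th)+.004*np.cos(th)
    return x+.0095,z-T
x,z=P(1.9); print(mv(.145,Y,z,rate=.15,lim=8)); print(K(env.read_state()["position"]))
for th in np.r_[np.arange(1.9,.1,-.15),.08]:
    x,z=P(th); h=mv(x,Y,z,rate=.1,lim=20); s=env.read_state()
    print(round(th,2),h,s["force"].round(1),K(s["position"]).round(3),round(s["position"][2],3))
    if h: break
else:
    h=mv(x,Y,-.02,rate=.03,lim=12); s=env.read_state(); print("press",h,s["position"][2],s["force"].round(1))
print(s["clock"])
E
```

```text
False
[0.14583438 0.00034185]
1.9 False [-0.4 -1.2 -0.2] [0.103 0.   ] 0.089
1.75 False [0.4 0.8 0.2] [0.088 0.   ] 0.093
1.6 False [-0.9 -0.6  0.9] [ 0.072 -0.   ] 0.095
1.45 False [ 0.3  0.8 -0.4] [ 0.056 -0.   ] 0.095
1.3 False [0.  0.2 0.3] [ 0.04 -0.  ] 0.092
1.15 False [ 0.3 -0.8 -0.2] [ 0.025 -0.   ] 0.087
1.0 False [ 0.8 -0.3 -0.1] [ 0.011 -0.   ] 0.081
0.85 False [0.7 0.6 0.3] [-0.001 -0.   ] 0.072
0.7 False [ 0.2  0.  -0.6] [-0.013 -0.   ] 0.061
0.55 False [ 0.6 -0.7  0. ] [-0.022 -0.   ] 0.049
0.4 False [-0.4 -0.4 -0.7] [-0.03 -0.  ] 0.035
0.25 False [ 0.2 -0.1  0.4] [-0.035 -0.   ] 0.021
0.08 False [-0.3  0.3  1. ] [-0.039 -0.   ] 0.003
press True -0.004892729650291576 [-2.3  0.7  6.8]
48.275
```

```bash
python3 - <<'E'
from h import *
k=K(env.read_state()["position"]); mv(k[0],0,.03,rate=.1); mv(-.2,0,.2,rate=.25)
for n in ("wrist","side","top"):
    f=env.grab_frame(n)
    print(n,[(np.round(d["xyz"],3).tolist(),K(d["xyz"]).round(3).tolist(),round(d["score"],2)) for t in("cover","cover_edge") for d in env.search_frame(f,t)])
    # luminance change vs. first side frame in the region of the formerly open sheet
    if n!="wrist":
        b=cv2.imread(f"pics/{n}0.png"); P=np.array([[.07,y,z] for y in(-.1,0,.1) for z in(.09,.13)])
        u=w2px(f,[W(*p) for p in P]).astype(int); print([(b[v,x].tolist(),f["image"][v,x].tolist()) for x,v in u])
    if n=="wrist":
        v=w2px(f,[W(-.065,y,.028) for y in(-.13,-.05,.03,.12)]+[W(-.011,.165-.002,.03)]).astype(int); print(v.tolist(),[f["image"][y,x].tolist() for x,y in v if 0<=x<560 and 0<=y<420])
        for t in ("hinge","collar_a_mid"): print(t,[(K(d["xyz"]).round(3).tolist(),round(d["score"],2)) for d in env.search_frame(f,t)])
print(env.read_state()["clock"])
E
```

```text
wrist [([0.504, -0.217, 0.028], [-0.015, -0.173], 0.64), ([0.502, -0.209, 0.032], [-0.018, -0.166], 0.68)]
[[165, 295], [233, 296], [303, 296], [381, 295], [413, 336]] [[44, 44, 47], [45, 45, 45], [45, 46, 50], [43, 45, 46], [36, 77, 100]]
hinge [([-0.017, -0.171], 0.52), ([-0.011, -0.167], 0.17)]
collar_a_mid []
side [([0.533, -0.02, 0.033], [-0.014, 0.025], 0.69), ([0.645, -0.368, 0.028], [0.145, -0.303], 0.65), ([0.542, -0.005, 0.03], [-0.007, 0.042], 0.45), ([0.537, -0.017, 0.03], [-0.011, 0.03], 0.91), ([0.646, -0.366, 0.03], [0.146, -0.3], 0.27)]
[([82, 101, 111], [92, 153, 184]), ([90, 149, 184], [31, 46, 20]), ([79, 95, 109], [85, 143, 183]), ([85, 142, 184], [82, 134, 177]), ([81, 100, 110], [94, 157, 184]), ([85, 142, 183], [87, 144, 184])]
top [([0.533, -0.05, 0.032], [-0.01, -0.004], 0.95), ([0.54, -0.049, 0.029], [-0.004, -0.002], 0.56)]
[([80, 128, 140], [77, 124, 139]), ([87, 127, 140], [84, 133, 139]), ([76, 122, 140], [85, 135, 140]), ([83, 121, 140], [86, 137, 139]), ([76, 123, 139], [80, 128, 140]), ([82, 123, 139], [83, 132, 139])]
50.425
```

```bash
python3 -c "
from h import *
print(env.close_job())"
```

```text
the job is handed in; nothing more can be done
None
```

The collar was refused by notches 1, 2 and 3 in turn and is now fully home in notch 4, with the dust cover shut and the job handed in at about 50 s. The mat collars, chisel and tin were never approached; I did not re-check them at the end. The fingertips turned out to sit about 35 mm short of the stated TCP.

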